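Scan a plan-tube sleeve and slide it over its tube

ROBOT

A 6-joint arm with a two-finger parallel gripper is mounted at the origin on the work surface. World frame = base frame: x ahead of the robot, y to its left, z up, the work surface at z = 0. Lengths are in mm, angles in rad, forces in N, time in s.
With the tool pointing down it reaches from about 350 to 975 mm from the base axis. Payload 7.1 kg.
Tool frame: the origin (TCP) lies between the finger pads; the fingertips stand 17 mm ahead of it and the grasp point (between the pads) lies 2 mm behind it; z points along the fingers, y is the direction in which the jaws open and shut (so a half turn about z gives the same grasp; the last joint's range is limited). The gripper opens to 88 mm and grips with 3 to 60 N. Pads are 20 mm wide; open, the fingers measure 115 mm over their backs; the gripper's body (75 mm by 178 mm) begins 61 mm behind the grasp point.
Start: joints at [-1.128, 0.423, 1.63, -0, 1.089, -0.019], TCP at [278.489, -559.507, 239.675] pointing down, gripper open.
Joint ranges: [-3, 3], [-0.9, 2.11], [0.09, 2.58], [-1.31, 4.45], [0.11, 2.69], [-2.54, 2.54]. Speed limits (rad/s): [2.39, 2.39, 3.01, 3.14, 3.14, 3.14].

INTERFACE

Orientations are given as a unit quaternion [x, y, z, w].
In Python, from plant import * gives the robot as it stands.
- The arm moves only by the tool drive_tool, never from a script. Its arguments are lists of equal length, an entry for each row: "angular": the turn, a rotation vector about the tool's x, y, z scaled (see below), a list of three; "delta_pos": the shift along the tool's x, y, z scaled (see below), a list of three; "fingers": the opening, from 0 (shut) to 1 (fully open). A call has 1 to 5 rows; each row is the pose to reach, as a shift and turn from the pose commanded when the call began, along the tool's axes at that moment; what a row does not reach only later rows make up. The controller multiplies each number of a shift by 0.3 m and each number of a turn by pi/2 rad. A row lasts 1/10 s, in which the tool goes at most 50 mm and 8.59 degrees, less where a joint would pass 70% of its speed; a pose out of reach is approached as far as the arm can. A call with a number of a shift or a turn outside -1 to 1 is refused whole. A call with a gripper value outside its range is refused whole. The fingers move at their own pace and stop on an object; "grip_force" is the grip in N (left out, the last holds). Time passes only in rows, so rows that repeat a pose let the fingers close. It gives the time, the measured TCP pose, the force and the opening at its end, in the units of the state.
- state(): the state, without advancing time (a new reading comes with each control period).
- capture(name): name is "scene" or "side" or "wrist"; returns the picture (400x640x3 uint8, red, green, blue); there is no depth.
- calibration(name): a dict with "intrinsics" (3x3 intrinsics, pixels), "k1" (the pictures are not rectified: a ray, as slopes to the right and down, at radius r is drawn at 1 + k1 r^2 times it, then the intrinsics apply), "R" (3x3) and "t" (3): a world point X has camera coordinates R X + t; the wrist camera has in their place "T_tool_cam" (4x4, takes a point from camera to tool coordinates, whose origin is the TCP and whose axes are the flange's). Camera axes: x right, y down, z forward; pixel columns grow to the right and rows downward; lengths in mm; the calibration is good to about 2 mm. A picture is of the moment at which its call begins: read the wrist's pose just before it. calibration takes no time and is no camera call.
- sign_off(): hands the job in, once; it reports no verdict.
The state is a dict: "time": time; "qpos": joint angles; "joint_vel": joint speeds; "effort": joint torques, N m; "eef_pos": TCP position; "eef_rot": TCP orientation; "force": force on the tool from outside, world axes, zero at the start; "torque": the same for the moment, N m; "grip_width": finger opening in mm.
Only numpy, scipy, OpenCV 4.12 (cv2) and the standard library are available. Lean on these libraries where they do the work, as an engineer would, in place of code of your own. Each camera call takes 0.05 s, during which the arm holds its last target. There are 200 camera calls.

TASK

Take the grey sleeve out of the sloping cradle, stand it upright, black rim up, in the middle of the scanner's round pad with its yellow label squarely facing the scanner window, and let go of it for a moment so that it is logged. Then take it again, slide it down over the upright plan tube, black rim still up, lowering it rather than dropping it, until it rests fully home on the collar, and let go. Leave the other things on the table where they are.

Things in the scene. Friction and masses are not known exactly. Their poses are not given: they have to be found in the camera images.
- sleeve: Rigid grey tube open at both ends, 110 mm long, outer diameter 56, bore 48, 0.10-0.19 kg, black rim (12 mm) at one end, lime-yellow barcode label (30 x 50 mm) on one side. Origin: centre of the plain (lower) end; z along the axis to the black rim; x from the axis through the label's middle. Starts loose in the cradle, axis sloping 45 degrees, black rim at the upper end, label on top.
- sleeve_label (a point): Middle of the yellow label on the sleeve's outer surface, 28 mm from its axis, 55 mm above its lower end.
- cradle: Fixed sloping wooden cradle, base 150 x 90 x 8 mm, on the left or right of the table. Origin: centre of the base's underside. The sleeve slopes up toward the cradle's -x at 45 degrees in its x-z plane, the centre of its lower end at x +40, z 42 mm. A V trough holds the sleeve's lower 66 mm from below; the upper 44 mm stand free.
- scanner: Fixed barcode scanner: thin white base plate with a round black pad (80 mm across, top 5 mm above the table) and a white block (50 x 80 mm, 95 mm high) with a dark window facing the pad. Origin: under the pad's centre at table height; x horizontal from the pad's centre to the window, 84 mm away; z up.
- tube: Fixed upright brown plan tube, outer diameter 44 mm. Origin: on its axis at table height, z up. Dark steel foot 110 mm across, 10 mm high, with a collar 68 mm across whose flat top is 20 mm above the table; the tube rises from it to 125 mm. White end cap tapers from 44 to 34 mm in the top 9 mm. Across the table from the cradle.
- tube_collar (a point): Centre of the collar's flat top, on the tube's axis, 20 mm above the table: where the sleeve's lower end rests when home.
- tube_top (a point): Centre of the plan tube's top, 125 mm above the table.
- weight: Bystander: brass paperweight, 60 mm across, 56 mm high; origin under its centre.
- pencil_cup: Bystander: black pencil cup, 76 mm across, 95 mm high, pencils to 150 mm; origin under its centre.
- stapler: Bystander: red and black stapler, 135 x 36 mm, about 55 mm high, long along its x; origin under its centre.
- label_roll: Bystander: roll of yellow labels lying flat, 84 mm across, 50 mm high; origin under its centre.
- film_can: Bystander: flat aluminium film can, 110 mm across, 30 mm high; origin under its centre.
- paste_jar: Bystander: white paste jar with blue lid, 64 mm across, 80 mm high; origin under its centre.
Mind the look-alikes: they are no part of the job. Leave any blue or purple look-alike of the scanner alone.

How it is judged (in metres and radians):
On the way:
1. the sleeve stands free and upright, rim up, within 20 mm of the pad centre, its label middle on the window side and within 16 mm of the line from pad centre to window (horizontal distance between sleeve and scanner below 0.02 m and z of sleeve in the frame of scanner between 0.002 and 0.008 m and angle between sleeve's own z axis and vertical below 0.06 rad and y of sleeve_label in the frame of scanner between -0.016 and 0.016 m and x of sleeve_label in the frame of scanner above 0.01 m and contact force between the fingers and sleeve below 0.05 N and linear speed of sleeve below 0.03 m/s), for 0.3 s.
At the end, for the whole second after the job is handed in: The sleeve is round the plan tube, upright (within 0.06 rad) with the black rim up, centred within 6 mm, its lower end on the collar within 4 mm, at rest; the bystanders are within 30 mm of where they were (horizontal distance between sleeve and tube_collar below 0.006 m and z of sleeve in the frame of tube_collar between -0.004 and 0.004 m and angle between sleeve's own z axis and vertical below 0.06 rad and linear speed of sleeve below 0.02 m/s); the robot touches nothing.
It fails at once if the sleeve is dropped down the tube instead of lowered (faster than 0.45 m/s while around the tube) (horizontal distance between sleeve and tube_collar below 0.008 m and z of sleeve in the frame of tube_top below 0 m and linear speed of sleeve above 0.45 m/s).
It fails at once if a bystander is moved more than 30 mm (distance of any of weight, pencil_cup, stapler, label_roll, film_can, paste_jar from where it was at the start of the episode above 0.03 m).
It also fails if it takes over 70 s, if anything falls off the work surface, if the arm or the gripper's body presses on something with over 40 N, if the wrist force passes 120 N, or if a joint passes its speed limit or range.

## Working session

There is one attempt and no reset: what is moved stays moved. The work goes in short steps, Python scripts to look and compute and a tool call to move; the robot and the scene stay as the last step left them, time stands still between calls to the robot, and variables do not carry over. Pictures are saved under pics/ and viewed, about 8 in all and at most 12, crops included, and the job is handed in when it is done.

Besides the shell and the picture viewer there is one more tool, called after "Call:" by a JSON object that holds its "name" and its "arguments". drive_tool: Moves the arm, as the interface text tells. Shifts and turns lie within -1 to 1; 1 stands for 0.3 m of shift or pi/2 rad of turn. Its arguments: {"type":"object","properties":{"angular":{"type":"array"},"delta_pos":{"type":"array"},"fingers":{"type":"array"},"grip_force":{"type":"number"}},"required":["angular","delta_pos","fingers"]}

```bash
mkdir -p pics; python3 - <<'E'
from plant import *
import cv2,numpy as np
s=state();print(s['time'],s['eef_pos'],s['eef_rot'],s['grip_width'])
for n in ['scene','side']:
    cv2.imwrite(f'pics/{n}0.png',capture(n)[:,:,::-1])
    c=calibration(n);print(n,c)
print(calibration('wrist'))
E
```

```text
0.0 [ 278.28357903 -559.06333502  238.951654  ] [ 9.73462735e-01  2.28844475e-01 -1.44457517e-04 -6.99810524e-04] 87.85698328300889
scene {'intrinsics': array([[374.67813884,   0.        , 317.80317915],
       [  0.        , 374.67813884, 195.64966009],
       [  0.        ,   0.        ,   1.        ]]), 'k1': -0.0068287680983832935, 'R': array([[ 0.35090128,  0.93632181,  0.01302919],
       [ 0.78918473, -0.28821268, -0.54232915],
       [-0.50403943,  0.20058643, -0.84006508]]), 't': array([-176.01066141, -314.37120042, 1445.12721514])}
side {'intrinsics': array([[488.39915552,   0.        , 322.71126277],
       [  0.        , 488.39915552, 197.89309054],
       [  0.        ,   0.        ,   1.        ]]), 'k1': -0.10169949616884973, 'R': array([[-0.69471239, -0.71897955,  0.02104991],
       [-0.49147464,  0.45311158, -0.74373555],
       [ 0.5251927 , -0.5270278 , -0.66814244]]), 't': array([ 352.43329865,  305.86274788, 1416.85901609])}
{'intrinsics': array([[354.10547389,   0.        , 322.57023935],
       [  0.        , 354.10547389, 197.575012  ],
       [  0.        ,   0.        ,   1.        ]]), 'k1': 0.0025821922296826094, 'T_tool_cam': array([[-1.03953848e-03, -9.69659732e-01, -2.44456382e-01,
         6.68655361e+01],
       [ 9.99999395e-01, -1.09583478e-03,  9.42867846e-05,
        -4.52760885e-01],
       [-3.59309903e-04, -2.44456137e-01,  9.69660285e-01,
        -1.45234814e+02],
       [ 0.00000000e+00,  0.00000000e+00,  0.00000000e+00,
         1.00000000e+00]])}
```

View pics/scene0.png

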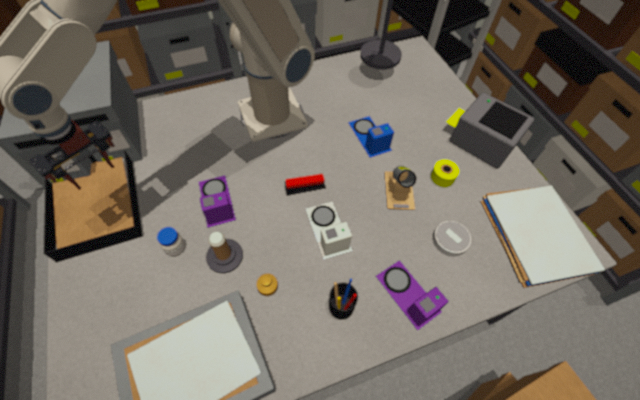

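View pics/side0.png

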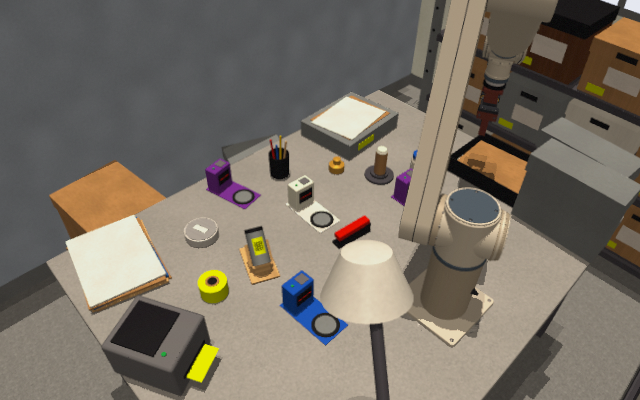

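The scene picture shows the cradle at about (400,190), the white scanner's pad at (323,216) with its block at (335,238), and the tube's top at (219,240). The side picture shows the same three at (258,255), (321,219) and (380,165). I'll enlarge both.

```bash
cat > h.py <<'E'
from plant import *
import cv2,numpy as np
from scipy.spatial.transform import Rotation as Ro
def cam(n,s=None):
    c=calibration(n)
    if n=='wrist':
        s=s or state();T=np.eye(4);T[:3,:3]=Ro.from_quat(s['eef_rot']).as_matrix();T[:3,3]=s['eef_pos']
        W=np.linalg.inv(T@c['T_tool_cam']);return c['intrinsics'],c['k1'],W[:3,:3],W[:3,3]
    return c['intrinsics'],c['k1'],np.array(c['R']),np.array(c['t'])
def proj(C,X):
    K,k,R,t=C;return cv2.projectPoints(np.atleast_2d(X).astype(float),cv2.Rodrigues(R)[0],t,K,np.array([k,0,0,0.]))[0][:,0]
def onz(C,uv,z):
    K,k,R,t=C;p=cv2.undistortPoints(np.array(uv,float).reshape(-1,1,2),K,np.array([k,0,0,0.]))[:,0]
    d=np.c_[p,np.ones(len(p))]@R;o=-R.T@t
    return o+d*((z-o[2])/d[:,2])[:,None]
def shot(n,name,box=None,f=1):
    s=state();im=capture(n)[:,:,::-1].copy()
    if box: x,y,X,Y=box;im=im[y:Y,x:X]
    cv2.imwrite(f'pics/{name}.png',cv2.resize(im,None,fx=f,fy=f,interpolation=cv2.INTER_CUBIC));return s
E
python3 - <<'E'
import cv2
a=cv2.imread('pics/scene0.png')[155:285,190:430];b=cv2.imread('pics/side0.png')[140:290,220:420]
cv2.imwrite('pics/c1.png',cv2.resize(a,None,fx=3.3,fy=3.3,interpolation=2));cv2.imwrite('pics/c2.png',cv2.resize(b,None,fx=4,fy=4,interpolation=2))
E
```

```text
(no output)
```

View pics/c1.png

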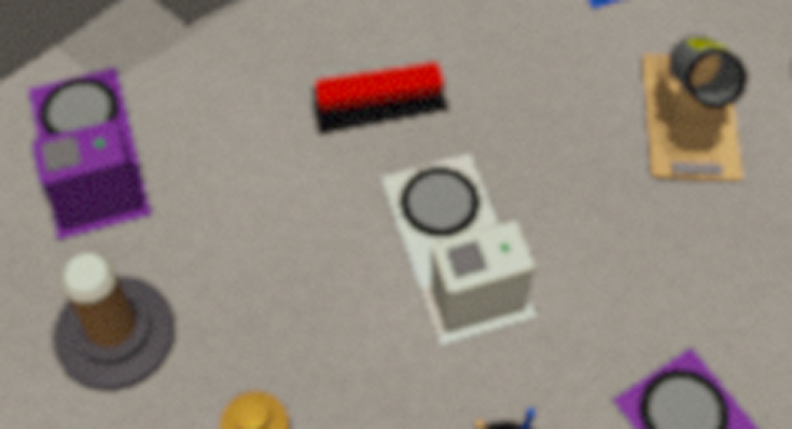

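View pics/c2.png

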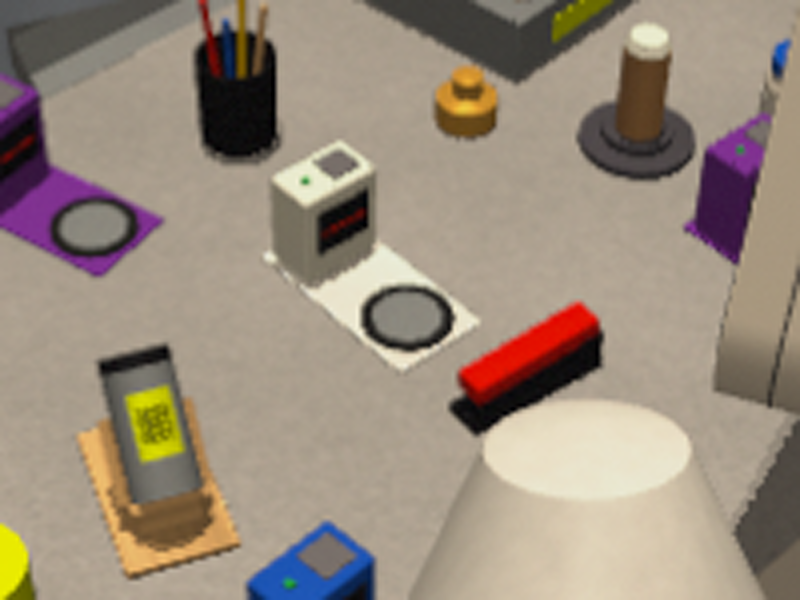

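The crops show the pad's centre at c1 (440,201) / c2 (407,318), and the middle of the block's top at c1 (484,257) / c2 (323,175). The tube's cap is at c1 (89,271) / c2 (650,36). The sleeve's rim is at c1 (708,73), and the label is at c2 (155,424).

```bash
python3 - <<'E'
from h import *
A=cam('scene');B=cam('side')
a=lambda p:np.array(p)/3.3+[190,155]
b=lambda p:np.array(p)/4+[220,140]
np.set_printoptions(precision=1,suppress=True)
for n,p,q,z in [('pad',(440,201),(407,318),5),('blk',(484,257),(323,175),95),('top',(89,271),(650,36),125),('foot',(114,332),(637,140),10)]:
    print(n,onz(A,a(p),z),onz(B,b(q),z))
print('base c1',onz(A,a([(643,57),(742,181),(655,180)]),8))
print('base c2',onz(B,b([(80,437),(240,545),(132,576),(195,400)]),8))
zr=42+110*.7071
print('rim',onz(A,a((708,73)),zr), onz(B,b((135,350)),zr+20))
print('label',onz(B,b((155,424)),42+83*.7071-8.0*0+0))  # label z=42+55*.707+28*.707
E
```

```text
pad [[492.   22.4   5. ]] [[487.5  23.8   5. ]]
blk [[604.1  17.5  95. ]] [[595.5  21.1  95. ]]
top [[ 517.4 -300.7  125. ]] [[ 513.6 -303.3  125. ]]
foot [[ 520.4 -303.4   10. ]] [[ 508.7 -296.8   10. ]]
base c1 [[405.1 282.8   8. ]
 [574.4 307.7   8. ]
 [543.9 227.9   8. ]]
base c2 [[564.5 310.3   8. ]
 [395.  287.8   8. ]
 [427.1 365.8   8. ]
 [533.7 217.6   8. ]]
rim [[510.4 277.7 119.8]] [[502.1 291.3 139.8]]
label [[464.3 306.1 100.7]]
```

The two cameras agree to within about 1 cm. Pad is at about (489,23) with the window along about -2°, tube about (515,-302), and cradle about (484,296) with its x axis at 158°. The label checks to within 2 mm against the cradle pose. I'll grasp along the sleeve's axis from the rim end, with the label on tool +x, and look at the tube and pad from above on the way.

Call:
{"name": "drive_tool", "arguments": {"angular": [[0, 0, -0.45], [0, 0, -0.45], [0, 0, -0.45], [0, 0, -0.45], [0, 0, -0.45]], "delta_pos": [[0.87, -0.33, -0.05], [0.87, -0.33, -0.05], [0.87, -0.33, -0.05], [0.87, -0.33, -0.05], [0.87, -0.33, -0.05]], "fingers": [1, 1, 1, 1, 1]}}

```text
time: 0.6
eef_pos: [448.9, -374.5, 252.9]
eef_rot: [0.833, 0.554, -0.0, -0.0]
force: [0.6, -0.8, -0.4]
grip_width: 88.0
```

```bash
cat >> h.py <<'E'
np.set_printoptions(precision=3,suppress=True)
def Rt(h,tilt=0):
    # heading of tool x (deg); tilt deg: tool x raised, tool z leaning towards -heading...
    c,s=np.cos(np.radians(h)),np.sin(np.radians(h))
    R=np.c_[[c,s,0],[s,-c,0],[0,0,-1]]
    return R@Ro.from_euler('y',tilt,degrees=True).as_matrix()
def go(p,R):
    s=state();M=Ro.from_quat(s['eef_rot']).as_matrix()
    d=M.T@(np.array(p)-s['eef_pos']);r=Ro.from_matrix(M.T@R).as_rotvec()
    print('t',s['time'],'pos',s['eef_pos'],'q',np.array(s['qpos']),'F',np.array(s['force']),'w',s['grip_width'])
    print('shift',d/300,np.linalg.norm(d),'turn',r/(np.pi/2),np.degrees(np.linalg.norm(r)))
E
python3 - <<'E'
from h import *
print(Rt(158,45)[:,2],Rt(158,-45)[:,2])
go([515,-302,245],Rt(66))
E
```

```text
[-0.656  0.265 -0.707] [ 0.656 -0.265 -0.707]
t 0.6 pos [ 448.868 -374.52   252.927] q [-0.716  0.349  1.71   0.     1.083 -0.319] F [ 0.638 -0.764 -0.363] w 88.00964190812712
shift [0.308 0.11  0.026] 98.46506808082079 turn [-0.    -0.     0.014] 1.2641096674165573
```

Call:
{"name": "drive_tool", "arguments": {"angular": [[0, 0, 0], [0, 0, 0], [0, 0, 0]], "delta_pos": [[0.31, 0.11, 0.03], [0.31, 0.11, 0.03], [0.31, 0.11, 0.03]], "fingers": [1, 1, 1]}}

```text
time: 0.9
eef_pos: [517.6, -299.3, 243.3]
eef_rot: [0.833, 0.554, 0.0, -0.001]
force: [0.7, -0.8, -0.3]
grip_width: 87.8
```

```bash
python3 - <<'E'
from h import *
s=shot('wrist','w_tube');go([489,23,200],Rt(98))
np.save('tube.npy',np.r_[s['eef_pos'],s['eef_rot']])
E
```

```text
t 0.95 pos [ 516.032 -301.183  243.4  ] q [-0.548  0.379  1.689  0.     1.075 -0.151] F [ 1.09  -0.124 -0.646] w 88.23828346854764
shift [ 0.961 -0.501  0.146] 328.1907436078021 turn [-0.001 -0.    -0.342] 30.780129746026486
```

View pics/w_tube.png

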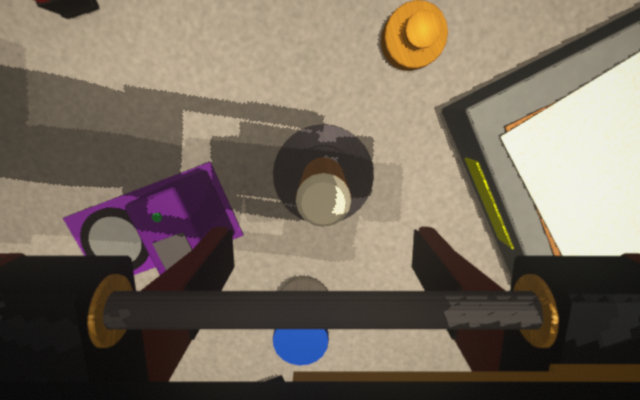

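The wrist view shows the cap's circle centred at (324.5,200) and the foot's disc centred at (323.5,174).

```bash
python3 - <<'E'
from h import *
T=np.load('tube.npy');C=cam('wrist',{'eef_pos':T[:3],'eef_rot':T[3:]})
print(onz(C,[(324.5,200)],116),onz(C,[(323.5,174)],10))
E
```

```text
[[ 517.519 -303.07   116.   ]] [[ 517.681 -301.252   10.   ]]
```

Call:
{"name": "drive_tool", "arguments": {"angular": [[0, 0, -0.35], [0, 0, -0.35], [0, 0, -0.35], [0, 0, -0.35], [0, 0, -0.35]], "delta_pos": [[0.96, -0.5, 0], [0.96, -0.5, 0], [0.96, -0.5, 0], [0.96, -0.5, 0], [0.96, -0.5, 0]], "fingers": [1, 1, 1, 1, 1]}}

```text
time: 1.45
eef_pos: [494.3, -53.9, 244.1]
eef_rot: [0.653, 0.758, -0.0, 0.0]
force: [-0.1, 0.5, -1.3]
grip_width: 87.7
```

```bash
python3 - <<'E'
from h import *
go([475,23,230],Rt(98))
E
```

```text
t 1.45 pos [494.33  -53.919 244.125] q [-0.132  0.23   1.903 -0.     1.009 -0.281] F [-0.054  0.451 -1.313] w 87.6738160126358
shift [ 0.263 -0.026  0.047] 80.558371838765 turn [-0.     0.     0.006] 0.5127078829393534
```

Call:
{"name": "drive_tool", "arguments": {"angular": [[0, 0, 0], [0, 0, 0], [0, 0, 0], [0, 0, 0]], "delta_pos": [[0.26, 0, 0], [0.26, 0, 0], [0.26, 0, 0], [0.26, 0, 0]], "fingers": [1, 1, 1, 1]}}

```text
time: 1.85
eef_pos: [483.7, 22.1, 244.2]
eef_rot: [0.653, 0.758, -0.0, 0.0]
force: [0.6, 0.0, 0.0]
grip_width: 87.8
```

```bash
python3 - <<'E'
from h import *
s=shot('wrist','w_pad')
np.save('pad.npy',np.r_[s['eef_pos'],s['eef_rot']])
# grasp: 18 mm below rim along axis; approach 110 mm out
c=np.array([484,296.]);u=np.array([.927*.7071,-.375*.7071,.7071]);P0=np.r_[c+40*np.array([-.927,.375]),42]
print('grasp',P0+92*u,'pre',P0+200*u)
go(P0+200*u,Rt(158,45))
E
```

```text
grasp [507.224 286.605 107.053] pre [578.016 257.968 183.42 ]
t 1.9 pos [483.896  21.591 244.13 ] q [ 0.02   0.21   1.929 -0.001  1.002 -0.126] F [ 0.376 -0.558  0.331] w 87.47256022163904
shift [0.734 0.426 0.202] 261.56845891627285 turn [ 0.259  0.454 -0.626] 73.4106800368282
```

View pics/w_pad.png

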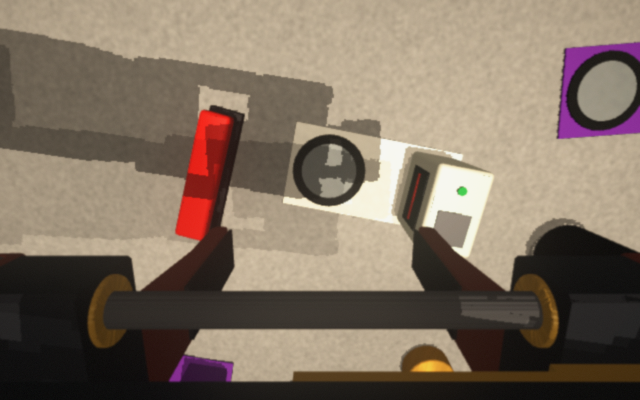

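The wrist view shows the pad centred at (329,170). The base plate's corners are at (297,122), (284,202) and (462,154), its lower edge runs to (390,223), and the block's right edge is (493,171)-(470,255).

```bash
python3 - <<'E'
from h import *
T=np.load('pad.npy');C=cam('wrist',{'eef_pos':T[:3],'eef_rot':T[3:]})
print(onz(C,[(329,170)],5))
P=onz(C,[(297,122),(462,154),(284,202),(390,223)],3)[:,:2]
Q=onz(C,[(493,171),(470,255)],95)[:,:2]
an=lambda v:np.degrees(np.arctan2(v[1],v[0]))
print(P,an(P[1]-P[0]),an(P[3]-P[2]),an(P[0]-P[2])-90,an(Q[0]-Q[1])+0, Q)
E
```

```text
[[490.853  24.18    5.   ]]
[[449.313  70.081]
 [631.83   62.567]
 [446.206 -19.731]
 [569.393 -26.66 ]] -2.357481584301707 -3.219454520050928 -1.981831152287782 89.77538553950464 [[623.503  58.605]
 [623.202 -18.277]]
```

Call:
{"name": "drive_tool", "arguments": {"angular": [[0.13, 0.22, -0.31], [0.13, 0.22, -0.31], [0.13, 0.22, -0.31], [0.13, 0.22, -0.31], [0.13, 0.22, -0.31]], "delta_pos": [[0.65, 0.43, -0.1], [0.65, 0.43, -0.1], [0.65, 0.43, -0.1], [0.65, 0.43, -0.1], [0.65, 0.43, -0.1]], "fingers": [1, 1, 1, 1, 1]}}

```text
time: 2.4
eef_pos: [585.6, 234.1, 273.3]
eef_rot: [0.439, 0.876, 0.036, -0.195]
force: [0.5, -0.3, 0.2]
grip_width: 88.0
```

```bash
python3 - <<'E'
from h import *
go([578,258,183],Rt(158,45))
E
```

```text
t 2.4 pos [585.567 234.148 273.285] q [ 0.223  0.519  1.448  0.304  1.447 -0.498] F [ 0.53  -0.267  0.158] w 88.03031831924643
shift [-0.039  0.062  0.304] 93.6886950480204 turn [ 0.128  0.23  -0.317] 37.08659473341687
```

The pad is at (490.8,24.2) with the window along about -2.5°. Next is the rest of the tilt.

Call:
{"name": "drive_tool", "arguments": {"angular": [[0.13, 0.23, -0.32], [0.13, 0.23, -0.32], [0.13, 0.23, -0.32], [0.13, 0.23, -0.32], [0.13, 0.23, -0.32]], "delta_pos": [[-0.04, 0.06, 0.22], [-0.04, 0.06, 0.22], [-0.04, 0.06, 0.22], [-0.04, 0.06, 0.22], [-0.04, 0.06, 0.22]], "fingers": [1, 1, 1, 1, 1]}}

```text
time: 2.9
eef_pos: [584.1, 249.2, 204.6]
eef_rot: [0.174, 0.907, 0.072, -0.377]
force: [-0.6, 0.2, 0.1]
grip_width: 88.0
```

```bash
python3 - <<'E'
from h import *
s=shot('wrist','w_cr')
np.save('cr.npy',np.r_[s['eef_pos'],s['eef_rot']])
go([578,258,183],Rt(158,45))
E
```

```text
t 2.95 pos [584.069 249.387 204.312] q [ 0.204  0.798  1.258  0.408  1.767 -1.051] F [-1.026 -1.246 -0.405] w 87.90590220710045
shift [-0.03   0.019  0.071] 23.77460174358558 turn [-0.003 -0.002  0.002] 0.36936838508465797
```

View pics/w_cr.png

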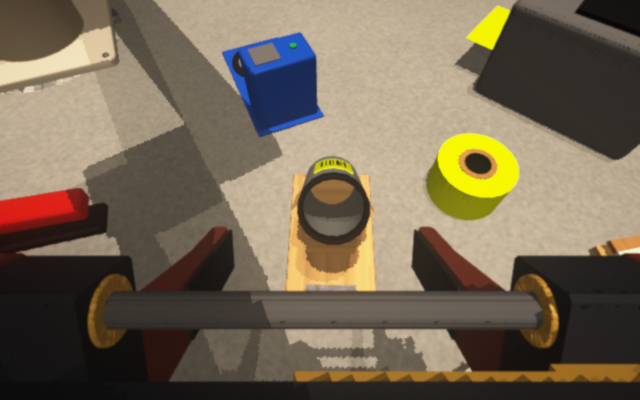

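The wrist view shows the sleeve's rim circle centred at (334.5,208), 71 px wide, and the cradle's base edges at (294,175)-(289,290) and (369,175)-(373,290).

```bash
python3 - <<'E'
from h import *
T=np.load('cr.npy');C=cam('wrist',{'eef_pos':T[:3],'eef_rot':T[3:]})
an=lambda v:np.degrees(np.arctan2(v[1],v[0]))
rim=onz(C,[(334.5,208)],119.8)[0];print('rim',rim,'depth by z',(C[2]@rim+C[3])[2],'by size',354.1*56/71)
P=onz(C,[(294,175),(289,290),(369,175),(373,290)],8)
print(P,an(P[0]-P[1]),an(P[2]-P[3]))
M=Ro.from_quat(T[3:]).as_matrix();u=-M[:,2]
print('rim in tool',M.T@(rim-T[:3]))
for h in (156,158):
  R=Rt(h,45);g=rim-(18)*(-R[:,2]);print(g);go(g-2*0,R)
E
```

```text
rim [517.597 286.14  119.8  ] depth by z 268.55850071412726 by size 279.2901408450704
[[401.822 286.01    8.   ]
 [529.751 235.818   8.   ]
 [434.808 368.551   8.   ]
 [560.439 312.699   8.   ]] 158.5779594051865 156.0316394125978
rim in tool [ -6.857   9.775 113.289]
[505.97  291.317 107.072]
t 2.95 pos [584.069 249.387 204.312] q [ 0.204  0.798  1.258  0.408  1.767 -1.051] F [-1.026 -1.246 -0.405] w 87.90590220710045
shift [-0.023  0.034  0.437] 131.57967632140603 turn [-0.019 -0.002  0.018] 2.338308146921028
[505.796 290.908 107.072]
t 2.95 pos [584.069 249.387 204.312] q [ 0.204  0.798  1.258  0.408  1.767 -1.051] F [-1.026 -1.246 -0.405] w 87.90590220710045
shift [-0.023  0.033  0.437] 131.55314019106368 turn [-0.003 -0.002  0.002] 0.36936838508465797
```

The rim is about 113 mm ahead and laterally consistent, so I approach and then close the fingers.

Call:
{"name": "drive_tool", "arguments": {"angular": [[0, 0, 0], [0, 0, 0], [0, 0, 0], [0, 0, 0], [0, 0, 0]], "delta_pos": [[-0.025, 0.033, 0.1], [-0.025, 0.033, 0.2], [-0.025, 0.033, 0.3], [-0.025, 0.033, 0.37], [-0.025, 0.033, 0.43]], "fingers": [1, 1, 1, 1, 1]}}

```text
time: 3.45
eef_pos: [506.6, 291.2, 109.1]
eef_rot: [0.176, 0.907, 0.071, -0.375]
force: [0.4, 0.8, 0.8]
grip_width: 87.5
```

Call:
{"name": "drive_tool", "arguments": {"angular": [[0, 0, 0], [0, 0, 0], [0, 0, 0], [0, 0, 0], [0, 0, 0]], "delta_pos": [[0, 0, 0], [0, 0, 0], [0, 0, 0], [0, 0, 0], [0, 0, 0]], "fingers": [0.5, 0.5, 0.5, 0.5, 0.5], "grip_force": 25}}

```text
time: 3.95
eef_pos: [507.0, 289.9, 111.6]
eef_rot: [0.174, 0.908, 0.069, -0.376]
force: [-0.3, -12.2, 8.0]
grip_width: 56.4
```

```bash
python3 - <<'E'
from h import *
s=shot('wrist','w_gr')
np.save('gr.npy',np.r_[s['eef_pos'],s['eef_rot']])
go(s['eef_pos'],Rt(158,45))
E
```

```text
t 4.0 pos [507.001 289.914 111.593] q [ 0.282  0.827  1.454  0.444  1.534 -1.084] F [ -1.255 -12.153   8.561] w 56.743279638840605
shift [-0. -0.  0.] 0.04190004088983894 turn [-0.005  0.001  0.001] 0.5089324076851753
```

View pics/w_gr.png

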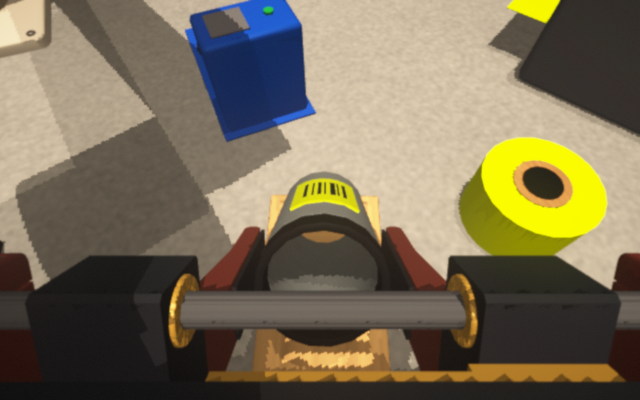

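The fingers hold the sleeve near its rim (opening 56.4 mm, rim centre near (322,281), label on tool +x). I lift it clear first.

Call:
{"name": "drive_tool", "arguments": {"angular": [[0, 0, 0], [0, 0, 0], [0, 0, 0], [0, 0, 0], [0, 0, 0]], "delta_pos": [[0, 0, 0], [0.1, 0, -0.1], [0.2, 0, -0.2], [0.3, 0, -0.3], [0.3, 0, -0.3]], "fingers": [0.5, 0.5, 0.5, 0.5, 0.5], "grip_force": 35}}

```text
time: 4.5
eef_pos: [509.8, 293.6, 243.5]
eef_rot: [0.173, 0.909, 0.074, -0.371]
force: [1.8, -0.5, -0.9]
grip_width: 55.9
```

```bash
python3 - <<'E'
from h import *
go([490,230,270],Rt(125,0))
E
```

```text
t 4.5 pos [509.777 293.563 243.52 ] q [ 0.284  0.663  1.417  0.453  1.703 -1.001] F [ 1.818 -0.458 -0.852] w 55.87524474300158
shift [ 0.05  -0.221 -0.076] 71.64194075842082 turn [-0.14  -0.48   0.352] 55.047520408041514
```

Call:
{"name": "drive_tool", "arguments": {"angular": [[-0.14, -0.48, 0.35], [-0.14, -0.48, 0.35], [-0.14, -0.48, 0.35], [-0.14, -0.48, 0.35], [-0.14, -0.48, 0.35]], "delta_pos": [[0.02, -0.08, -0.08], [0.05, -0.15, -0.08], [0.05, -0.22, -0.08], [0.05, -0.22, -0.08], [0.05, -0.22, -0.08]], "fingers": [0.5, 0.5, 0.5, 0.5, 0.5]}}

```text
time: 5.0
eef_pos: [488.6, 228.1, 265.7]
eef_rot: [0.407, 0.909, 0.014, -0.085]
force: [0.2, 1.1, -1.4]
grip_width: 56.4
```

```bash
python3 - <<'E'
from h import *
go([490,120,260],Rt(85,0))
E
```

```text
t 5.0 pos [488.622 228.131 265.672] q [ 0.34   0.313  1.741  0.148  1.195 -0.45 ] F [ 0.206  1.108 -1.391] w 56.35699122928675
shift [-0.272 -0.236 -0.016] 108.28843614656172 turn [-0.07  -0.089  0.518] 47.707680021245
```

Call:
{"name": "drive_tool", "arguments": {"angular": [[-0.07, -0.09, 0.52], [-0.07, -0.09, 0.52], [-0.07, -0.09, 0.52], [-0.07, -0.09, 0.52], [-0.07, -0.09, 0.52]], "delta_pos": [[-0.07, -0.06, -0.02], [-0.14, -0.12, -0.02], [-0.21, -0.18, -0.02], [-0.27, -0.24, -0.02], [-0.27, -0.24, -0.02]], "fingers": [0.5, 0.5, 0.5, 0.5, 0.5]}}

```text
time: 5.5
eef_pos: [488.5, 118.2, 260.0]
eef_rot: [0.71, 0.704, -0.001, -0.01]
force: [0.5, -0.2, -1.4]
grip_width: 56.2
```

```bash
python3 - <<'E'
from h import *
go([491,24,230],Rt(40,0))
E
```

```text
t 5.5 pos [488.464 118.15  260.039] q [0.204 0.222 1.871 0.018 1.061 0.205] F [ 0.498 -0.222 -1.445] w 56.23772264924686
shift [-0.315  0.013  0.096] 98.85904608926673 turn [-0.013 -0.004  0.549] 49.46613366951906
```

Call:
{"name": "drive_tool", "arguments": {"angular": [[-0.01, 0, 0.55], [-0.01, 0, 0.55], [-0.01, 0, 0.55], [-0.01, 0, 0.55], [-0.01, 0, 0.55]], "delta_pos": [[-0.1, 0, 0], [-0.2, 0, 0], [-0.31, 0.01, 0], [-0.31, 0.01, 0], [-0.31, 0.01, 0]], "fingers": [0.5, 0.5, 0.5, 0.5, 0.5]}}

```text
time: 6.0
eef_pos: [492.0, 26.5, 258.9]
eef_rot: [0.919, 0.395, 0.001, -0.005]
force: [-0.4, -0.2, -1.0]
grip_width: 56.2
```

```bash
python3 - <<'E'
from h import *
go([491,24,230],Rt(-2.5,0))
E
```

```text
t 6.0 pos [491.96   26.529 258.923] q [0.024 0.204 1.897 0.012 1.043 0.777] F [-0.359 -0.161 -1.048] w 56.1787448284559
shift [-0.009  0.004  0.096] 29.04974484556682 turn [-0.007 -0.001  0.544] 48.99759225750403
```

Call:
{"name": "drive_tool", "arguments": {"angular": [[-0.01, 0, 0.55], [-0.01, 0, 0.55], [-0.01, 0, 0.55], [-0.01, 0, 0.55], [-0.01, 0, 0.55]], "delta_pos": [[-0.01, 0, 0.1], [-0.01, 0, 0.1], [-0.01, 0, 0.1], [-0.01, 0, 0.1], [-0.01, 0, 0.1]], "fingers": [0.5, 0.5, 0.5, 0.5, 0.5]}}

```text
time: 6.5
eef_pos: [489.8, 25.7, 228.8]
eef_rot: [0.999, 0.032, 0.001, 0.001]
force: [0.1, -0.0, -1.9]
grip_width: 56.1
```

Call:
{"name": "drive_tool", "arguments": {"angular": [[0, 0, 0.08], [0, 0, 0.08]], "delta_pos": [[0, 0, 0], [0, 0, 0]], "fingers": [0.5, 0.5]}}

```text
time: 6.7
eef_pos: [489.8, 25.7, 228.9]
eef_rot: [1.0, -0.028, 0.001, 0.001]
force: [0.4, 0.6, -2.1]
grip_width: 56.4
```

```bash
python3 - <<'E'
from h import *
s=state();go([491,24,120],Rt(-2.5,0))
a=capture('scene')[:,:,::-1];b=capture('side')[:,:,::-1];w=capture('wrist')[:,:,::-1]
np.save('up.npy',np.r_[s['eef_pos'],s['eef_rot']])
a=cv2.resize(a[130:250,250:390],None,fx=2.85,fy=2.5,interpolation=2)
a=cv2.resize(np.ascontiguousarray(capture('scene')[130:250,250:390,::-1]),None,fx=2.8,fy=2.8,interpolation=2)
b=cv2.resize(np.ascontiguousarray(b[115:235,250:390]),None,fx=2.8,fy=2.8,interpolation=2)
w=cv2.resize(np.ascontiguousarray(w[190:360,200:440]),None,fx=1.5,fy=1.5,interpolation=2)
top=np.hstack([a,b]);bot=np.zeros((w.shape[0],top.shape[1],3),np.uint8);bot[:,:w.shape[1]]=w
cv2.imwrite('pics/up.png',np.vstack([top,bot]));print(a.shape,w.shape)
E
```

```text
t 6.7 pos [489.772  25.74  228.897] q [ 0.029  0.239  1.932 -0.003  0.967  1.659] F [ 0.362  0.597 -2.093] w 56.36349778192707
shift [0.003 0.005 0.363] 108.91751239470898 turn [ 0.001 -0.002 -0.008] 0.7829302223799945
(336, 392, 3) (255, 360, 3)
```

View pics/up.png

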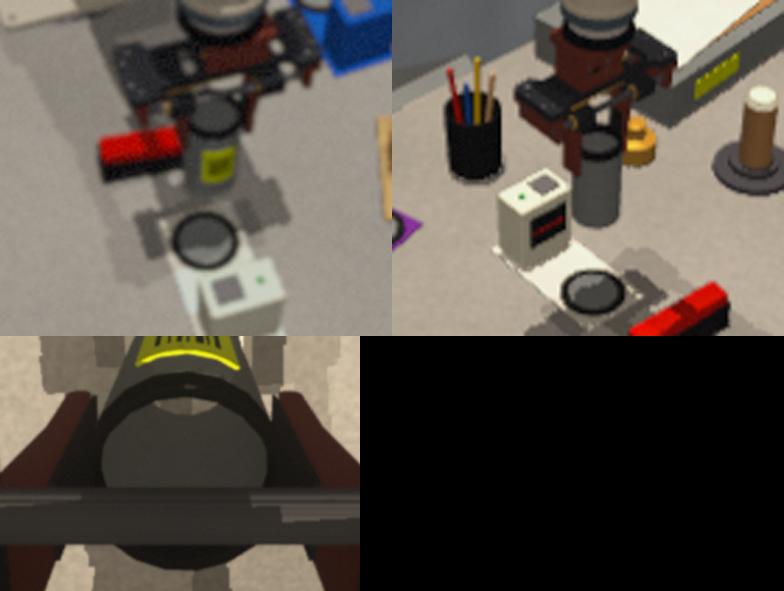

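The sleeve hangs nearly upright over the pad, with the label toward the window. Now I fit how it sits in the hand from the silhouettes.

```bash
cat > fit.py <<'E'
from h import *
from scipy.optimize import least_squares
T=np.load('up.npy');M=Ro.from_quat(T[3:]).as_matrix()
S={'eef_pos':T[:3],'eef_rot':T[3:]};W=cam('wrist',S);A=cam('scene');B=cam('side')
th=np.linspace(0,2*np.pi,73);circ=np.c_[np.cos(th),np.sin(th),0*th]*28
def pts(p,L): # rim centre tx,ty,tz in tool; tilt about tool y
    Rr=Ro.from_rotvec([0,p[3],0]).as_matrix()
    return (np.array(p[:3])+(circ+[0,0,L])@Rr.T)@M.T+T[:3]
def f(p):
    w=proj(W,pts(p,0));b=proj(B,pts(p,110));a=proj(A,pts(p,110))
    return np.r_[(w.min(0)-[262.7,214])/1.5,(w.max(0)-[381,346])/1.5,
      b[:,0].min()-(250+180/2.8),b[:,0].max()-(250+229/2.8),b[:,1].max()-(115+227/2.8),
      a[:,0].max()-(250+238/2.8),a[:,1].max()-(130+191/2.8)]
r=least_squares(f,[-5,0,-10,0]);print(r.x,r.fun)
for k in (0,110): print(pts(r.x,k)[:-1].mean(0))
E
python3 fit.py
```

```text
[-4.61  -1.035 -8.304 -0.078] [-4.73   2.009  4.452 -2.594  0.995  0.932  3.885 -1.393  0.722]
[485.205  27.052 237.185]
[476.95   27.321 127.495]
```

Call:
{"name": "drive_tool", "arguments": {"angular": [[0, 0, 0], [0, 0, 0], [0, 0, 0], [0, 0, 0], [0, 0, 0]], "delta_pos": [[0.02, 0.006, 0.1], [0.02, 0.006, 0.2], [0.02, 0.006, 0.28], [0.02, 0.006, 0.33], [0.02, 0.006, 0.33]], "fingers": [0.5, 0.5, 0.5, 0.5, 0.5]}}

```text
time: 7.4
eef_pos: [494.5, 23.6, 128.2]
eef_rot: [1.0, -0.027, -0.001, 0.001]
force: [0.1, 0.4, -1.3]
grip_width: 56.1
```

Call:
{"name": "drive_tool", "arguments": {"angular": [[0, 0, 0], [0, 0, 0], [0, 0, 0], [0, 0, 0]], "delta_pos": [[0, 0, 0.01], [0, 0, 0.02], [0, 0, 0.025], [0, 0, 0.025]], "fingers": [0.5, 0.5, 0.5, 0.5]}}

```text
time: 7.8
eef_pos: [496.2, 23.7, 123.0]
eef_rot: [1.0, -0.028, 0.002, 0.001]
force: [0.5, -0.5, -1.5]
grip_width: 56.3
```

Call:
{"name": "drive_tool", "arguments": {"angular": [[0, 0, 0], [0, 0, 0], [0, 0, 0], [0, 0, 0]], "delta_pos": [[0, 0, 0.015], [0, 0, 0.03], [0, 0, 0.04], [0, 0, 0.04]], "fingers": [0.5, 0.5, 0.5, 0.5]}}

```text
time: 8.2
eef_pos: [495.6, 23.6, 110.0]
eef_rot: [1.0, -0.028, 0.001, 0.001]
force: [-0.4, -0.7, -1.8]
grip_width: 56.3
```

Call:
{"name": "drive_tool", "arguments": {"angular": [[0, 0, 0], [0, 0, 0], [0, 0, 0], [0, 0, 0]], "delta_pos": [[0, 0, 0.005], [0, 0, 0.01], [0, 0, 0.015], [0, 0, 0.015]], "fingers": [0.5, 0.5, 0.5, 0.5]}}

```text
time: 8.6
eef_pos: [495.9, 23.6, 105.9]
eef_rot: [1.0, -0.028, 0.001, 0.001]
force: [-0.4, 0.3, -1.3]
grip_width: 56.2
```

Call:
{"name": "drive_tool", "arguments": {"angular": [[0, 0, 0], [0, 0, 0], [0, 0, 0], [0, 0, 0]], "delta_pos": [[0, 0, 0.004], [0, 0, 0.008], [0, 0, 0.012], [0, 0, 0.012]], "fingers": [0.5, 0.5, 0.5, 0.5]}}

```text
time: 9.0
eef_pos: [495.9, 23.6, 102.3]
eef_rot: [1.0, -0.028, 0.001, 0.001]
force: [0.1, -0.9, -1.0]
grip_width: 56.3
```

Call:
{"name": "drive_tool", "arguments": {"angular": [[0, 0, 0], [0, 0, 0], [0, 0, 0], [0, 0, 0]], "delta_pos": [[0, 0, 0.004], [0, 0, 0.008], [0, 0, 0.01], [0, 0, 0.01]], "fingers": [0.5, 0.5, 0.5, 0.5]}}

```text
time: 9.4
eef_pos: [496.0, 23.6, 99.4]
eef_rot: [1.0, -0.028, 0.001, 0.001]
force: [-0.4, 0.4, -0.3]
grip_width: 56.1
```

Call:
{"name": "drive_tool", "arguments": {"angular": [[0, 0, 0], [0, 0, 0], [0, 0, 0], [0, 0, 0]], "delta_pos": [[0, 0, 0.003], [0, 0, 0.006], [0, 0, 0.006], [0, 0, 0.006]], "fingers": [0.5, 0.5, 0.5, 0.5]}}

```text
time: 9.8
eef_pos: [496.9, 23.4, 99.1]
eef_rot: [1.0, -0.028, 0.002, 0.001]
force: [-3.2, -2.2, 16.0]
grip_width: 56.1
```

Call:
{"name": "drive_tool", "arguments": {"angular": [[0, 0, 0], [0, 0, 0], [0, 0, 0], [0, 0, 0]], "delta_pos": [[0, 0, 0.003], [0, 0, 0.006], [0, 0, 0.006], [0, 0, 0.006]], "fingers": [0.5, 0.5, 0.5, 0.5]}}

```text
time: 10.2
eef_pos: [497.3, 23.1, 98.8]
eef_rot: [1.0, -0.028, 0.003, 0.001]
force: [-7.4, -3.6, 34.8]
grip_width: 55.8
```

```bash
python3 - <<'E'
from h import *
s=state();print(s['eef_pos'],s['force'],s['torque'],s['grip_width'])
np.save('dn.npy',np.r_[s['eef_pos'],s['eef_rot']])
a=capture('scene')[:,:,::-1];b=capture('side')[:,:,::-1];w=capture('wrist')[:,:,::-1]
R=lambda im,f:cv2.resize(np.ascontiguousarray(im),None,fx=f,fy=f,interpolation=2)
a=R(a[150:240,280:370],4);b=R(b[145:235,275:365],4);w=R(w[190:360,200:440],1.4)
top=np.hstack([a,b]);bot=np.zeros((w.shape[0],top.shape[1],3),np.uint8);bot[:,:w.shape[1]]=w
cv2.imwrite('pics/dn.png',np.vstack([top,bot]))
E
```

```text
[497.334  23.137  98.832] [-7.431 -3.572 34.766] [-0.561  1.614 -0.149] 55.833630568860166
```

View pics/dn.png

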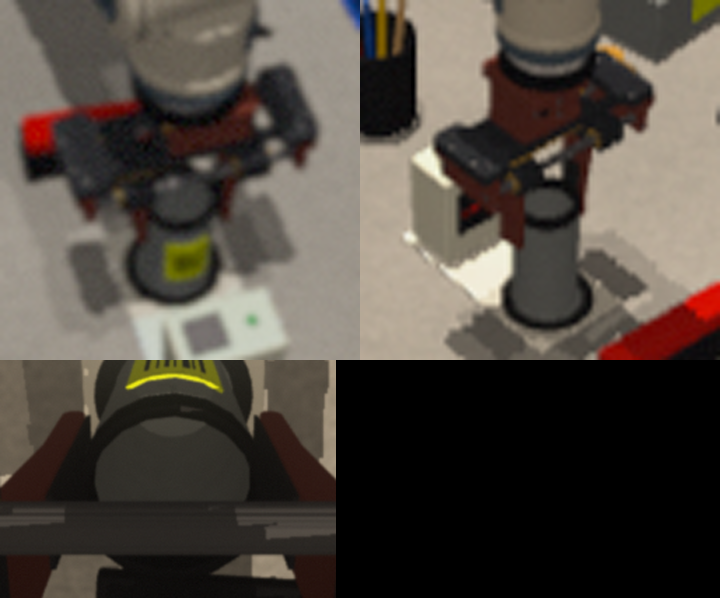

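The sleeve is standing on the pad: contact came at TCP z 99, so the rim is 16 mm above the TCP, as planned. Both views show it concentric with the pad, label toward the window. I relieve the force and open.

Call:
{"name": "drive_tool", "arguments": {"angular": [[0, 0, 0], [0, 0, 0], [0, 0, 0], [0, 0, 0], [0, 0, 0]], "delta_pos": [[0, 0, -0.011], [0, 0, -0.011], [0, 0, -0.011], [0, 0, -0.011], [0, 0, -0.011]], "fingers": [0.5, 0.5, 1, 1, 1]}}

```text
time: 10.85
eef_pos: [495.9, 23.6, 98.8]
eef_rot: [1.0, -0.028, 0.001, 0.001]
force: [-0.4, -0.0, 0.2]
grip_width: 76.8
```

Call:
{"name": "drive_tool", "arguments": {"angular": [[0, 0, 0], [0, 0, 0], [0, 0, 0], [0, 0, 0], [0, 0, 0]], "delta_pos": [[0, 0, 0], [0, 0, 0], [0, 0, 0], [0, 0, 0], [0, 0, 0]], "fingers": [1, 1, 1, 1, 1]}}

```text
time: 11.35
eef_pos: [496.0, 23.6, 99.2]
eef_rot: [1.0, -0.028, 0.001, 0.001]
force: [-0.1, -1.0, -0.0]
grip_width: 87.7
```

Call:
{"name": "drive_tool", "arguments": {"angular": [[0, 0, 0], [0, 0, 0], [0, 0, 0], [0, 0, 0], [0, 0, 0]], "delta_pos": [[0, 0, -0.05], [0, 0, -0.15], [0, 0, -0.3], [0, 0, -0.45], [0, 0, -0.45]], "fingers": [1, 1, 1, 1, 1]}}

```text
time: 11.85
eef_pos: [499.1, 24.0, 239.8]
eef_rot: [1.0, -0.028, 0.007, 0.001]
force: [0.5, 0.2, 0.4]
grip_width: 87.7
```

```bash
python3 - <<'E'
from h import *
s=shot('wrist','w_st');print(s['time'],s['eef_pos'],s['force'])
np.save('st.npy',np.r_[s['eef_pos'],s['eef_rot']])
E
```

```text
11.85 [499.124  23.959 239.835] [0.483 0.152 0.373]
```

View pics/w_st.png

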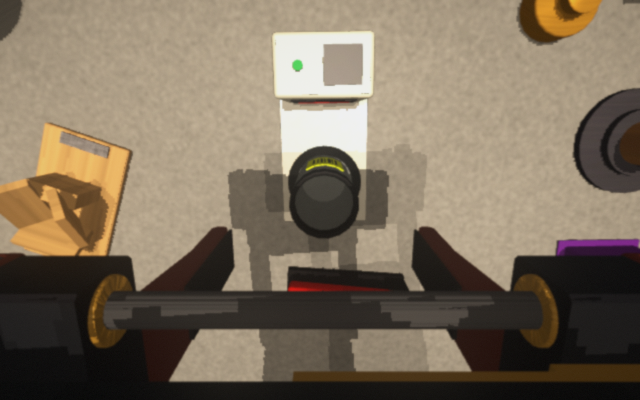

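The sleeve stands on the pad with its rim circle centred at (324,203) and its label squarely toward the window.

```bash
python3 - <<'E'
from h import *
T=np.load('st.npy');C=cam('wrist',{'eef_pos':T[:3],'eef_rot':T[3:]})
r=onz(C,[(324,203)],115)[0];print(r,proj(C,[[*r[:2],5],[490.8,24.2,5]]))
p=proj(C,np.c_[r[0]+28*np.cos(np.arange(0,6.3,.1)),r[1]+28*np.sin(np.arange(0,6.3,.1)),115+0*np.arange(0,6.3,.1)]);print(p.min(0),p.max(0))
im=cv2.imread('pics/w_st.png',0)[140:250,270:380]
print(cv2.HoughCircles(cv2.GaussianBlur(im,(0,0),1),cv2.HOUGH_GRADIENT,1,10,param1=80,param2=12,minRadius=30,maxRadius=40))
go([r[0],r[1],101],Rt(-2.5))
E
```

```text
[494.949  23.56  115.   ] [[323.491 178.218]
 [323.12  181.981]]
[288.516 167.811] [359.472 236.606]
[[[52.5 62.5 36. ]
  [54.5 42.5 37.2]
  [54.5 52.5 36. ]]]
t 11.9 pos [497.508  23.93  237.083] q [ 0.025  0.236  1.914 -0.002  0.982  1.653] F [-0.112  0.197 -0.138] w 88.04514547885736
shift [-0.013  0.001  0.454] 136.10778573130472 turn [ 0.001 -0.006 -0.008] 0.8800105824605404
```

The sleeve is at (495,23.5), 4 mm from the pad's centre, and it stood free for over 0.5 s. I take it again.

Call:
{"name": "drive_tool", "arguments": {"angular": [[0, 0, 0], [0, 0, 0], [0, 0, 0], [0, 0, 0], [0, 0, 0]], "delta_pos": [[-0.005, 0, 0.12], [-0.005, 0, 0.24], [-0.005, 0, 0.36], [-0.005, 0, 0.46], [-0.005, 0, 0.46]], "fingers": [1, 1, 1, 1, 1]}}

```text
time: 12.4
eef_pos: [490.5, 23.6, 91.7]
eef_rot: [1.0, -0.028, -0.003, 0.001]
force: [-0.5, -0.9, 0.0]
grip_width: 88.0
```

Call:
{"name": "drive_tool", "arguments": {"angular": [[0, 0, 0], [0, 0, 0], [0, 0, 0], [0, 0, 0], [0, 0, 0]], "delta_pos": [[0, 0, 0], [0, 0, 0], [0, 0, 0], [0, 0, 0], [0, 0, 0]], "fingers": [0.5, 0.5, 0.5, 0.5, 0.5], "grip_force": 30}}

```text
time: 12.9
eef_pos: [495.3, 23.6, 97.2]
eef_rot: [1.0, -0.028, 0.003, 0.001]
force: [-0.4, -0.1, 5.9]
grip_width: 56.5
```

Call:
{"name": "drive_tool", "arguments": {"angular": [[0, 0, 0], [0, 0, 0], [0, 0, 0], [0, 0, 0], [0, 0, 0]], "delta_pos": [[0, 0, -0.1], [0, 0, -0.22], [0, 0, -0.36], [0, 0, -0.5], [0, 0, -0.55]], "fingers": [0.5, 0.5, 0.5, 0.5, 0.5]}}

```text
time: 13.4
eef_pos: [495.7, 24.1, 265.6]
eef_rot: [1.0, -0.028, 0.005, 0.001]
force: [1.2, 0.4, -0.7]
grip_width: 56.4
```

```bash
python3 - <<'E'
from h import *
go([500,-150,265],Rt(36))
E
```

```text
t 13.4 pos [495.715  24.072 265.566] q [ 0.026  0.196  1.89  -0.002  1.046  1.653] F [ 1.185  0.436 -0.663] w 56.43491578551659
shift [0.046 0.579 0.003] 174.12543059197162 turn [ 0.003 -0.006 -0.435] 39.18498657686032
```

Call:
{"name": "drive_tool", "arguments": {"angular": [[0, 0, -0.44], [0, 0, -0.44], [0, 0, -0.44], [0, 0, -0.44], [0, 0, -0.44]], "delta_pos": [[0.04, 0.12, 0], [0.04, 0.24, 0], [0.04, 0.36, 0], [0.04, 0.48, 0], [0.04, 0.58, 0]], "fingers": [0.5, 0.5, 0.5, 0.5, 0.5]}}

```text
time: 13.9
eef_pos: [495.9, -152.0, 261.7]
eef_rot: [0.949, 0.315, 0.001, 0.001]
force: [0.2, -0.6, -1.5]
grip_width: 56.5
```

```bash
python3 - <<'E'
from h import *
go([517.5,-302.3,265],Rt(66))
E
```

```text
t 13.9 pos [ 495.854 -151.999  261.732] q [-0.32   0.238  1.845 -0.001  1.055  0.611] F [ 0.235 -0.571 -1.534] w 56.471691008546394
shift [-0.242  0.445 -0.01 ] 151.88711212812336 turn [ 0.002 -0.    -0.325] 29.290669817843668
```

Call:
{"name": "drive_tool", "arguments": {"angular": [[0, 0, -0.325], [0, 0, -0.325], [0, 0, -0.325], [0, 0, -0.325], [0, 0, -0.325]], "delta_pos": [[-0.06, 0.1, -0.01], [-0.12, 0.22, -0.01], [-0.19, 0.34, -0.01], [-0.24, 0.445, -0.01], [-0.24, 0.445, -0.01]], "fingers": [0.5, 0.5, 0.5, 0.5, 0.5]}}

```text
time: 14.4
eef_pos: [518.0, -304.3, 265.0]
eef_rot: [0.841, 0.541, 0.001, 0.003]
force: [-0.2, -0.8, -1.9]
grip_width: 56.3
```

Call:
{"name": "drive_tool", "arguments": {"angular": [[0, 0, 0]], "delta_pos": [[0, 0, 0]], "fingers": [0.5]}}

```text
time: 14.5
eef_pos: [517.2, -300.8, 264.5]
eef_rot: [0.841, 0.541, 0.001, 0.001]
force: [0.2, -0.4, -0.7]
grip_width: 57.0
```

```bash
python3 - <<'E'
from h import *
go([517.5,-302.3,245],Rt(66))
A=capture('scene')[:,:,::-1];b=capture('side')[:,:,::-1];w=capture('wrist')[:,:,::-1]
for n,i in zip(('a','b','w'),(A,b,w)): cv2.imwrite(f'pics/pre_{n}.png',i)
s=state();np.save('pre.npy',np.r_[s['eef_pos'],s['eef_rot']])
R=lambda im,f:cv2.resize(np.ascontiguousarray(im),None,fx=f,fy=f,interpolation=2)
a=R(A[180:280,175:275],3.5);b=R(b[95:195,335:435],3.5);w=R(w[190:360,230:410],1.4)
top=np.hstack([a,b]);bot=np.zeros((w.shape[0],top.shape[1],3),np.uint8);bot[:,:w.shape[1]]=w
cv2.imwrite('pics/pre.png',np.vstack([top,bot]))
for n in('scene','side'): # predicted sleeve bottom & rim centre, tube top
    print(n,proj(cam(n),[[*s['eef_pos'][:2],s['eef_pos'][2]-93],[*s['eef_pos'][:2],s['eef_pos'][2]+17],[517.5,-302.3,125]]))
E
```

```text
t 14.5 pos [ 517.16  -300.782  264.504] q [-0.547  0.356  1.671  0.     1.112 -0.12 ] F [ 0.2   -0.376 -0.699] w 57.04575775125389
shift [-0.004  0.003  0.065] 19.566020027194455 turn [ 0.002  0.    -0.005] 0.48489851492551145
scene [[213.676 228.908]
 [203.446 207.201]
 [216.402 237.324]]
side [[382.282 138.329]
 [385.486 111.823]
 [381.493 148.632]]
```

Call:
{"name": "drive_tool", "arguments": {"angular": [[0, 0, 0], [0, 0, 0], [0, 0, 0], [0, 0, 0], [0, 0, 0]], "delta_pos": [[-0.003, 0.003, 0.05], [-0.003, 0.003, 0.1], [-0.003, 0.003, 0.14], [-0.003, 0.003, 0.14], [-0.003, 0.003, 0.14]], "fingers": [0.5, 0.5, 0.5, 0.5, 0.5]}}

```text
time: 15.15
eef_pos: [518.1, -301.6, 222.1]
eef_rot: [0.84, 0.542, 0.0, 0.001]
force: [-0.2, -0.6, -0.8]
grip_width: 56.4
```

Call:
{"name": "drive_tool", "arguments": {"angular": [[0, 0, 0], [0, 0, 0], [0, 0, 0], [0, 0, 0], [0, 0, 0]], "delta_pos": [[0, 0, 0.012], [0, 0, 0.024], [0, 0, 0.035], [0, 0, 0.035], [0, 0, 0.035]], "fingers": [0.5, 0.5, 0.5, 0.5, 0.5]}}

```text
time: 15.65
eef_pos: [518.3, -301.9, 212.4]
eef_rot: [0.84, 0.542, 0.001, 0.002]
force: [0.4, -0.3, -1.7]
grip_width: 56.4
```

Call:
{"name": "drive_tool", "arguments": {"angular": [[0, 0, 0], [0, 0, 0], [0, 0, 0], [0, 0, 0], [0, 0, 0]], "delta_pos": [[0, 0, 0.01], [0, 0, 0.02], [0, 0, 0.03], [0, 0, 0.03], [0, 0, 0.03]], "fingers": [0.5, 0.5, 0.5, 0.5, 0.5]}}

```text
time: 16.15
eef_pos: [518.3, -301.8, 203.2]
eef_rot: [0.84, 0.542, 0.001, 0.001]
force: [-0.3, 0.6, -1.4]
grip_width: 56.6
```

No contact, and the sleeve's lower end is already past the cap's taper. I continue lowering.

Call:
{"name": "drive_tool", "arguments": {"angular": [[0, 0, 0], [0, 0, 0], [0, 0, 0], [0, 0, 0], [0, 0, 0]], "delta_pos": [[0, 0, 0.03], [0, 0, 0.06], [0, 0, 0.09], [0, 0, 0.12], [0, 0, 0.13]], "fingers": [0.5, 0.5, 0.5, 0.5, 0.5]}}

```text
time: 16.65
eef_pos: [518.0, -301.7, 162.8]
eef_rot: [0.84, 0.542, 0.0, 0.001]
force: [-0.3, 0.2, -1.2]
grip_width: 56.6
```

Call:
{"name": "drive_tool", "arguments": {"angular": [[0, 0, 0], [0, 0, 0], [0, 0, 0], [0, 0, 0], [0, 0, 0]], "delta_pos": [[0, 0, 0.03], [0, 0, 0.06], [0, 0, 0.09], [0, 0, 0.12], [0, 0, 0.13]], "fingers": [0.5, 0.5, 0.5, 0.5, 0.5]}}

```text
time: 17.15
eef_pos: [518.3, -301.9, 124.1]
eef_rot: [0.84, 0.542, 0.0, 0.001]
force: [-0.0, -0.4, -1.0]
grip_width: 56.5
```

Call:
{"name": "drive_tool", "arguments": {"angular": [[0, 0, 0], [0, 0, 0], [0, 0, 0], [0, 0, 0], [0, 0, 0]], "delta_pos": [[0, 0, 0.008], [0, 0, 0.016], [0, 0, 0.024], [0, 0, 0.03], [0, 0, 0.03]], "fingers": [0.5, 0.5, 0.5, 0.5, 0.5]}}

```text
time: 17.65
eef_pos: [518.5, -301.9, 116.2]
eef_rot: [0.84, 0.542, 0.001, 0.002]
force: [-1.4, 0.7, -2.6]
grip_width: 56.7
```

Call:
{"name": "drive_tool", "arguments": {"angular": [[0, 0, 0], [0, 0, 0], [0, 0, 0], [0, 0, 0]], "delta_pos": [[0, 0, 0.004], [0, 0, 0.008], [0, 0, 0.01], [0, 0, 0.01]], "fingers": [0.5, 0.5, 0.5, 0.5]}}

```text
time: 18.05
eef_pos: [518.5, -302.0, 113.3]
eef_rot: [0.84, 0.542, 0.001, 0.002]
force: [-2.4, 2.6, -1.5]
grip_width: 56.5
```

Call:
{"name": "drive_tool", "arguments": {"angular": [[0, 0, 0], [0, 0, 0], [0, 0, 0], [0, 0, 0]], "delta_pos": [[0, 0, 0.003], [0, 0, 0.006], [0, 0, 0.006], [0, 0, 0.006]], "fingers": [0.5, 0.5, 0.5, 0.5]}}

```text
time: 18.45
eef_pos: [518.6, -302.1, 112.2]
eef_rot: [0.84, 0.542, 0.001, 0.002]
force: [-2.3, 2.4, 6.3]
grip_width: 56.5
```

Call:
{"name": "drive_tool", "arguments": {"angular": [[0, 0, 0], [0, 0, 0], [0, 0, 0], [0, 0, 0]], "delta_pos": [[0, 0, 0.003], [0, 0, 0.004], [0, 0, 0.004], [0, 0, 0.004]], "fingers": [0.5, 0.5, 0.5, 0.5]}}

```text
time: 18.85
eef_pos: [518.8, -302.2, 112.2]
eef_rot: [0.84, 0.542, 0.001, 0.002]
force: [-5.3, 4.1, 16.1]
grip_width: 56.8
```

Contact came at TCP z 112.2, where the collar was expected. I relieve the force slightly, open and retreat.

Call:
{"name": "drive_tool", "arguments": {"angular": [[0, 0, 0], [0, 0, 0], [0, 0, 0], [0, 0, 0], [0, 0, 0]], "delta_pos": [[0, 0, -0.004], [0, 0, -0.004], [0, 0, -0.004], [0, 0, -0.004], [0, 0, -0.004]], "fingers": [0.5, 1, 1, 1, 1]}}

```text
time: 19.35
eef_pos: [518.9, -302.3, 111.5]
eef_rot: [0.84, 0.542, 0.001, 0.002]
force: [-0.4, 0.3, -0.3]
grip_width: 85.0
```

Call:
{"name": "drive_tool", "arguments": {"angular": [[0, 0, 0], [0, 0, 0], [0, 0, 0], [0, 0, 0], [0, 0, 0]], "delta_pos": [[0, 0, 0], [0, 0, 0], [0, 0, -0.05], [0, 0, -0.15], [0, 0, -0.25]], "fingers": [1, 1, 1, 1, 1]}}

```text
time: 19.85
eef_pos: [518.2, -301.8, 187.9]
eef_rot: [0.84, 0.542, 0.001, 0.001]
force: [0.7, 0.5, -0.1]
grip_width: 87.7
```

Call:
{"name": "drive_tool", "arguments": {"angular": [[0, 0, 0], [0, 0, 0], [0, 0, 0], [0, 0, 0], [0, 0, 0]], "delta_pos": [[0, 0, -0.15], [0, 0, -0.3], [0, 0, -0.3], [0, 0, -0.3], [0, 0, -0.3]], "fingers": [1, 1, 1, 1, 1]}}

```text
time: 20.35
eef_pos: [517.5, -301.3, 276.0]
eef_rot: [0.84, 0.542, 0.0, 0.001]
force: [0.4, -0.4, -0.2]
grip_width: 87.7
```

```bash
python3 - <<'E'
from h import *
s=state();print(s['time'],s['eef_pos'],s['force'],s['grip_width'])
np.save('fin.npy',np.r_[s['eef_pos'],s['eef_rot']])
w=capture('wrist')[:,:,::-1];A=capture('scene')[:,:,::-1];b=capture('side')[:,:,::-1]
R=lambda im,f:cv2.resize(np.ascontiguousarray(im),None,fx=f,fy=f,interpolation=2)
a=R(A[200:290,175:265],3.5);b=R(b[115:205,335:425],3.5);w=R(w[100:300,220:420],1.4)
top=np.hstack([a,b]);bot=np.zeros((w.shape[0],top.shape[1],3),np.uint8);bot[:,:w.shape[1]]=w
cv2.imwrite('pics/fin.png',np.vstack([top,bot]))
C=cam('wrist',{'eef_pos':s['eef_pos'],'eef_rot':s['eef_rot']})
for n,C in(('w',C),('scene',cam('scene')),('side',cam('side'))): print(n,proj(C,[[517.5,-302.3,130],[517.5,-302.3,20]]))
E
```

```text
20.35 [ 517.461 -301.335  275.989] [ 0.405 -0.408 -0.233] 87.65241231441287
w [[322.757 191.095]
 [322.461 169.26 ]]
scene [[216.007 236.496]
 [224.021 253.268]]
side [[381.63  147.512]
 [378.707 171.229]]
```

View pics/fin.png

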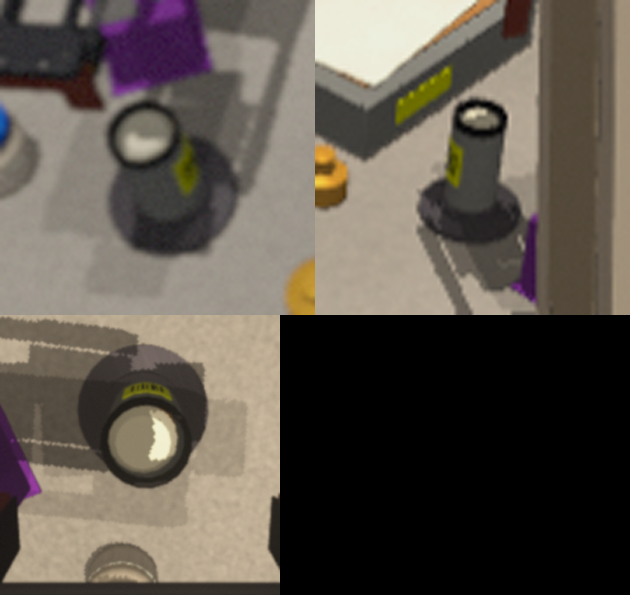

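The sleeve is round the tube with its rim up, and the white cap shows inside the bore just below the rim. The wrist view has the rim at about (324,189), against (323,191) predicted. The gripper is clear, so I hand in.

```bash
python3 -c "
from plant import *
print(sign_off())"
```

```text
the job is handed in; nothing more can be done
None
```

The job is handed in after about 20.5 s of robot time. No verdict is reported, so the results below are from my own checks.

- **Scanner:** I set the sleeve upright on the pad, rim up, with its label toward the window. It measured about 4 mm from the pad's centre and stood free for over 0.5 s. I can't see whether it was actually logged.
- **Tube:** I took it again and lowered it slowly over the plan tube. It went past the cap and down the tube without catching, with only 2–4 N of side force near the bottom. It touched down at TCP height 112.2 mm, where the collar was expected (about 112 mm).
- **Final check:** After release, the sleeve is upright round the tube, rim up, with the white cap just inside the rim. The rim is within about 2 pixels of its predicted place. The gripper is open and about 145 mm above the sleeve's rim, with no force on the tool.
- **Bystanders:** No move went near any of them, but I did not measure their positions at the end.

One check disagreed. A rough fit of the sleeve hanging in the hand suggested a tilt of about 4.5° and the rim 8 mm above the TCP. Contact with the pad showed 16 mm, so I discarded that fit. Setting the sleeve down and taking it again from the flat pad should have removed any tilt.

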